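# Shut the storeroom vent with the hook pole

## Task

Shut the open vent flap with the hook pole: take the pole that ends in a hook (not the plain push stick beside it), drop its hook into the ring eye on the flap and use it to swing the flap fully shut, keeping the hook in the eye until it is shut. Then unhook, leaving the flap shut, and lay the pole back in the two slots of the rack where it lay, the same way round and as far along, and let go. Leave the push stick where it lies.

Things in the scene. Friction and masses are not known exactly. Their poses are not given: they have to be found in the camera images.
- pole: Hook pole, 20 mm square aluminium tube, 0.25 kg, lying loose in a rack lane, hook end towards the vent (-y), axis 65 mm above the bench. Origin: on the axis at the balance point (grip across it from above). x: towards the hook, z up. Tube from x=-210 to +170 mm; then a dark 9 mm rod to x=+210, there bent straight down, ending 60 mm below the axis.
- stick: Plain push stick, bystander: same tube, origin and axes, but ends in a 40 mm rubber pad. It lies in the other lane, 100 mm beside the pole (lanes swapped at random). The fixed plywood rack holds both in open-topped slots 36 mm wide in two cross-bars 110 mm either side of the middle; slot floor 55, prong tops 85 mm above the bench; base plate 12 mm thick.
- eye (a point): Centre of the level steel ring eye on the flap's outer face, 235 mm above the bench; bar 6 mm, hole vertical and 44 mm clear: a hook drops in from above. Axes turn with the flap: x along the flap to its hinge, y out from its face, z up. The vertical hinge line is at x=+200, y=-50 mm in these axes, the outer face at y=-42 mm, the free edge at x=-45 mm.
- flap (a joint): Flap angle, rad: 0 shut against a stop, starts 0.7 to 1.2 open; closes anticlockwise seen from above; stays where left, no latch or spring (0.6 N at the eye moves it). White upright panel 240 mm wide, 70 to 250 mm above the bench, hinged at its far (+x) end on a fixed white vent box 300 wide, 152 deep, 300 mm high whose front faces about +y.

How it is judged:
On the way, in this order (a step that is already met when the one before it is completed fails the run):
1. the pole's hook stands in the ring eye while the flap is still open by more than 0.5 rad (x of eye in the frame of pole between 0.186 and 0.234 m and y of eye in the frame of pole between -0.024 and 0.024 m and z of eye in the frame of pole between -0.052 and -0.006 m and value of joint flap above 0.5 rad), for 0.2 s.
2. the flap is shut (within 10 degrees) with the hook still in the eye (x of eye in the frame of pole between 0.186 and 0.234 m and y of eye in the frame of pole between -0.024 and 0.024 m and z of eye in the frame of pole between -0.052 and -0.006 m and value of joint flap below 0.175 rad), for 0.1 s.
At the end, for the whole second after the job is handed in: The flap is shut to within 10 degrees (0.175 rad); the pole lies at rest, hook down within 15 degrees and hook end towards the vent, in both slots of its lane (its axis no more than 75 mm above the bench), within 30 mm of where it lay at the start (value of joint flap below 0.175 rad and distance of pole from where it was at the start of the episode below 0.03 m and height (world z) of pole below 0.075 m and angle between pole's own z axis and vertical below 0.26 rad and linear speed of pole below 0.03 m/s and x of eye in the frame of pole above 0.1 m); the robot touches nothing.
It fails at once if the push stick is moved by more than 40 mm (distance of stick from where it was at the start of the episode above 0.04 m).
It also fails if it takes over 54 s, if anything falls off the work surface, if the arm or the gripper's body presses on something with over 40 N, if the wrist force passes 120 N, or if a joint passes its speed limit or range.

## Robot

A 7-joint arm with a two-finger parallel gripper is mounted at the origin on the work surface. World frame = base frame: x ahead of the robot, y to its left, z up, the work surface at z = 0. Lengths are in m, angles in rad, forces in N, time in s.
With the tool pointing down it reaches from about 0.35 to 0.9 m from the base axis. Payload 8.1 kg.
Tool frame: the origin (TCP) lies at the very end of the fingers, on their centre line; the grasp point (between the pads) lies 19 mm behind it; z points along the fingers, y is the direction in which the jaws open and shut (so a half turn about z gives the same grasp; the last joint's range is limited). The gripper opens to 85 mm and grips with 20 to 120 N. Pads are 22 mm wide; open, the fingers measure 114 mm over their backs; the gripper's body (76 mm by 85 mm) begins 54 mm behind the grasp point. The pads swing forward as they close: fully open they stand 13 mm farther back than shut.
Start: joints at [-1.327, 0.434, 0.025, 1.573, -0.012, 1.134, -0.075], TCP at [0.212, 0.588, 0.195] pointing down, gripper open.
Joint ranges: [-2.62, 2.62], [-0.44, 2.09], [-1.27, 1.32], [0.08, 2.57], [-1.32, 4.46], [0.12, 2], [-2.74, 2.74]. Speed limits (rad/s): [2.22, 2.22, 3.01, 3.01, 3.14, 3.14, 3.14].

## Interface

Orientations are given as a unit quaternion [w, x, y, z].
In Python, from station import get_obs, imaging, robot gives the robot as it stands.
- The arm moves only by the shell command python3 -m jog 'ROWS' [FORCE]. ROWS is JSON, one flat list of numbers, 7 for each row, row after row: the turn, a rotation vector about the tool's x, y, z in degrees, then the shift along the tool's x, y, z in m, then the closure in counts, from 0 (fully open) to 255 (shut). A call has 1 to 8 rows; each row is the pose to reach, as a shift and turn from the pose commanded when the call began, along the tool's axes at that moment; what a row does not reach only later rows make up. A row lasts 1/8 s, in which the tool goes at most 62.5 mm and 10.7 degrees, less where a joint would pass 70% of its speed; a pose out of reach is approached as far as the arm can. A call with a gripper value outside its range is refused whole. The fingers move at their own pace and stop on an object; FORCE is the grip in N (left out, the last holds). Time passes only in rows, so rows that repeat a pose let the fingers close. It gives the time, the measured TCP pose, the force and the opening at its end, in the units of the state.
- get_obs(): the state, without advancing time (a new reading comes with each control period).
- imaging.capture(name): name is "scene" or "top" or "wrist"; returns the picture (480x640x3 uint8, red, green, blue); there is no depth.
- imaging.camera_params(name): a dict with "fovy" (degrees; the focal length in pixels is half the picture's height over the tangent of half this angle, whatever the lens; pixels are square), "cx", "cy" (the principal point, pixels), "R" (3x3) and "t" (3): a world point X has camera coordinates R X + t; the wrist camera has in their place "tool_from_camera" (4x4, takes a point from camera to tool coordinates, whose origin is the TCP and whose axes are the flange's). Camera axes: x right, y down, z forward; pixel columns grow to the right and rows downward; lengths in m; the calibration is good to about 2 mm. A picture is of the moment at which its call begins: read the wrist's pose just before it. camera_params takes no time and is no camera call.
- robot.hand_in(): hands the job in, once; it reports no verdict.
The state is a dict: "time_s": time; "joint_pos": joint angles; "joint_velocities": joint speeds; "joint_efforts": joint torques, N m; "position": TCP position; "orientation": TCP orientation; "ft_force": force on the tool from outside, world axes, zero at the start; "ft_torque": the same for the moment, N m; "opening": opening from 0.0 (shut) to 1.0 (fully open).
Only numpy, scipy, OpenCV 4.12 (cv2) and the standard library are available. Lean on these libraries where they do the work, as an engineer would, in place of code of your own. Each camera call takes 0.05 s, during which the arm holds its last target.

## Working session

There is one attempt and no reset: what is moved stays moved. The work goes in short steps, Python scripts to look and compute and a shell command to move; the robot and the scene stay as the last step left them, time stands still between calls to the robot, and variables do not carry over. Pictures are saved under pics/ and viewed, and the job is handed in when it is done.

```bash
ls; mkdir -p pics; python3 - <<'E'
from station import get_obs, imaging, robot
import cv2,json
o=get_obs(); print(o)
for n in ["scene","top","wrist"]:
    im=imaging.capture(n); cv2.imwrite(f"pics/{n}0.png",im[:,:,::-1]); print(n,imaging.camera_params(n))
E
```

```text
pics
{'time_s': 0.0, 'joint_pos': array([-1.32661768,  0.43522868,  0.02494558,  1.57410651, -0.01162779,
        1.13399432, -0.07513868]), 'joint_velocities': array([ 1.17646058e-03, -1.20966784e-03,  3.92790920e-05,  3.41154771e-04,
       -1.88855504e-03, -2.63888017e-03,  6.87890519e-05]), 'joint_efforts': array([ 4.55427926e-04, -6.70484161e+01,  1.02582280e+00, -3.16206157e+01,
        1.56694406e-02,  1.24750135e-02, -1.76992893e-05]), 'position': array([0.21225937, 0.58724822, 0.19441851]), 'orientation': array([-8.38682017e-05,  1.72568827e-01,  9.84997140e-01, -7.91576928e-04]), 'ft_force': array([-0.84808621, -0.03233223, -1.21968569]), 'ft_torque': array([-0.02725959,  0.03108134,  0.01856244]), 'opening': 1.0026602136237357}
scene {'fovy': 56.83627808356672, 'cx': 311.19122197447604, 'cy': 249.34260261706928, 'R': array([[ 0.83522344,  0.54988353, -0.00546782],
       [ 0.37590933, -0.5781731 , -0.72416023],
       [-0.40136513,  0.6027802 , -0.68961008]]), 't': array([-0.50500963, -0.09951595,  1.14443579])}
top {'fovy': 46.00475152101421, 'cx': 316.97848354779217, 'cy': 247.32373979613178, 'R': array([[ 0.04885876, -0.99879561, -0.0044891 ],
       [-0.97415393, -0.04666   , -0.22101348],
       [ 0.22053783,  0.01517152, -0.97526042]]), 't': array([-0.03969124,  0.61440859,  1.07134291])}
wrist {'fovy': 66.27509352745216, 'cx': 321.44233806160184, 'cy': 239.50690845482094, 'tool_from_camera': array([[ 4.93385743e-04, -9.61724074e-01, -2.74019273e-01,
         6.84337075e-02],
       [ 9.99999804e-01,  3.68997288e-04,  5.05482952e-04,
         4.70955706e-04],
       [-3.85022756e-04, -2.74019469e-01,  9.61724068e-01,
        -1.78878329e-01],
       [ 0.00000000e+00,  0.00000000e+00,  0.00000000e+00,
         1.00000000e+00]])}
```

View pics/scene0.png

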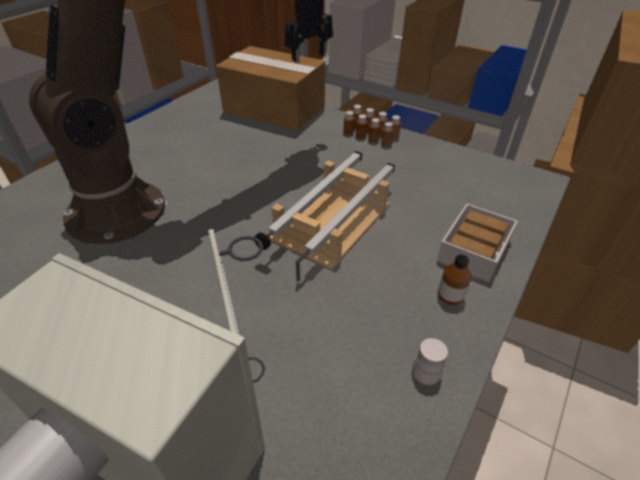

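View pics/top0.png

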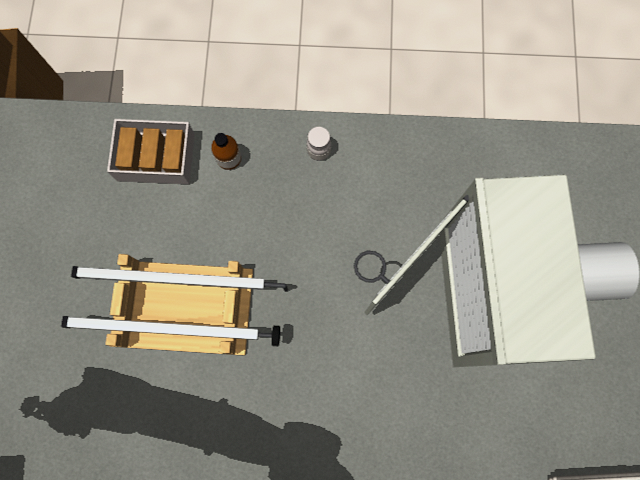

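View pics/wrist0.png

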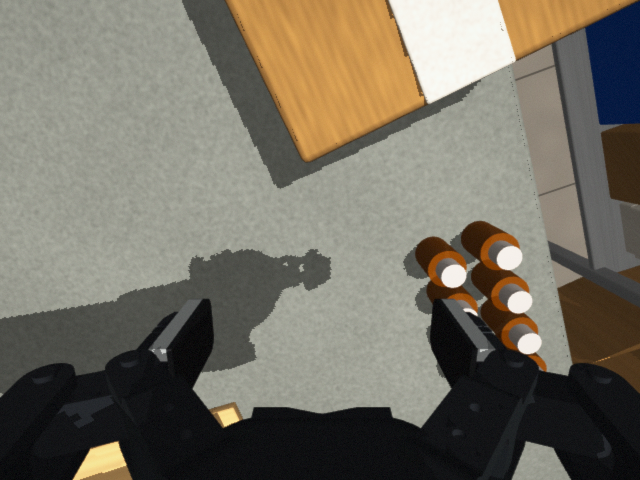

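The pole (hook) is the upper one in the top view, ending at about (290,287); the stick's pad is at (276,335). The ring is at about (370,266). Next I'll zoom in.

```bash
python3 - <<'E'
import cv2
a=cv2.imread("pics/top0.png")
cv2.imwrite("pics/t_pole.png",cv2.resize(a[240:360,50:310],None,fx=3,fy=3,interpolation=cv2.INTER_CUBIC))
cv2.imwrite("pics/t_flap.png",cv2.resize(a[170:370,340:500],None,fx=4,fy=3,interpolation=cv2.INTER_CUBIC)[:600])
s=cv2.imread("pics/scene0.png")
cv2.imwrite("pics/s_flap.png",cv2.resize(s[140:390,190:410],None,fx=2.4,fy=2.4,interpolation=cv2.INTER_CUBIC))
E
```

```text
(no output)
```

View pics/t_pole.png

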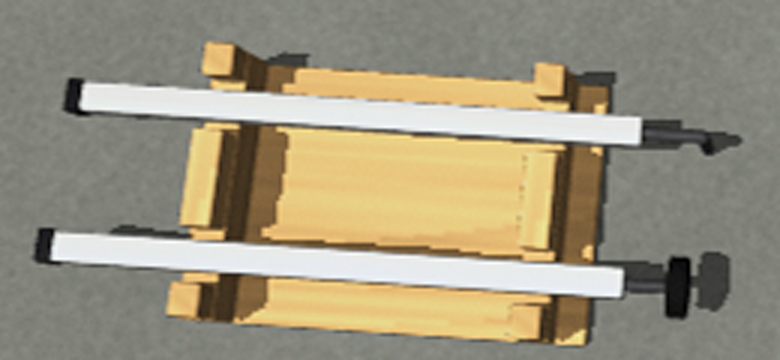

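View pics/t_flap.png

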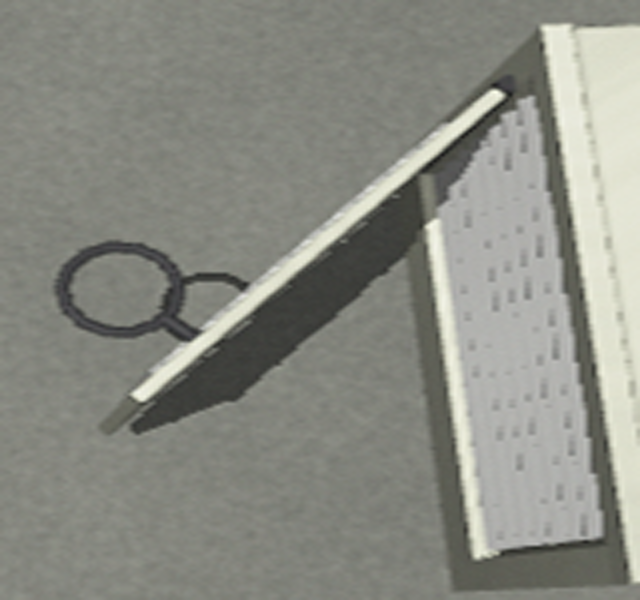

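View pics/s_flap.png

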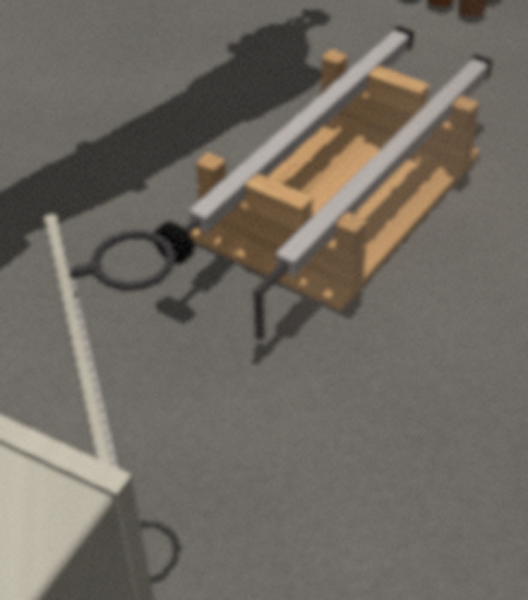

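```bash
cat > h.py <<'E'
import numpy as np
from station import imaging
from scipy.spatial.transform import Rotation as Ro
def ray(n,p,obs=None):
    c=imaging.camera_params(n); f=240/np.tan(np.radians(c["fovy"]/2))
    d=np.array([(p[0]-c["cx"])/f,(p[1]-c["cy"])/f,1])
    if n=="wrist":
        T=c["tool_from_camera"]; q=obs["orientation"]; R=Ro.from_quat([q[1],q[2],q[3],q[0]]).as_matrix()
        return R@T[:3,3]+obs["position"], R@T[:3,:3]@d
    R=c["R"];return -R.T@c["t"], R.T@d
def atz(n,p,z,obs=None):
    o,d=ray(n,p,obs); return o+d*(z-o[2])/d[2]
def proj(n,X,obs=None):
    c=imaging.camera_params(n); f=240/np.tan(np.radians(c["fovy"]/2))
    if n=="wrist":
        T=c["tool_from_camera"]; q=obs["orientation"]; R=Ro.from_quat([q[1],q[2],q[3],q[0]]).as_matrix()
        v=T[:3,:3].T@(R.T@(np.array(X)-obs["position"])-T[:3,3])
    else: v=c["R"]@np.array(X)+c["t"]
    return [c["cx"]+f*v[0]/v[2],c["cy"]+f*v[1]/v[2]]
E
python3 - <<'E'
from h import *
np.set_printoptions(precision=4,suppress=True)
P=lambda x,y:(50+x/3,240+y/3)
F=lambda x,y:(340+x/4,170+y/3)
S=lambda x,y:(190+x/2.4,140+y/2.4)
print("ring",atz("top",F(118,289),.235),atz("scene",S(133,260),.235))
print("shadow?",atz("top",F(215,310),.0))
print("free",atz("top",F(135,401),.25),"hinge",atz("top",F(503,93),.25))
print("scene free",atz("scene",S(51,216),.25))
for nm,a,b in [("pole",(82,95),(641,131)),("stick",(52,246),(622,283))]:
    A=atz("top",P(*a),.075);B=atz("top",P(*b),.075);d=(B-A);L=np.hypot(*d[:2]);d/=L
    print(nm,A,B,L,"dir",d,"yaw",np.degrees(np.arctan2(d[1],d[0])),"org from hook end",B-d*.17)
print("scene hook end tube", atz("scene",S(288,252),.075), "tail",atz("scene",S(478,66),.075))
print("hook rod tip scene z=.005",atz("scene",S(262,337),.005),"bend",atz("scene",S(260,293),.065))
print("box corner", atz("top",(476,179),.3),atz("top",(497,363),.3))
E
```

```text
ring [ 0.5492 -0.1034  0.235 ] [ 0.5515 -0.1051  0.235 ]
shadow? [ 0.5825 -0.174   0.    ]
free [ 0.4839 -0.111   0.25  ] hinge [ 0.6683 -0.264   0.25  ]
scene free [ 0.4901 -0.1133  0.25  ]
pole [0.5418 0.4638 0.075 ] [0.5355 0.0916 0.075 ] 0.37216665724178966 dir [-0.0167 -0.9999  0.    ] yaw -90.95765462342138 org from hook end [0.5384 0.2616 0.075 ]
stick [0.4417 0.4691 0.075 ] [0.4359 0.097  0.075 ] 0.37211136072459494 dir [-0.0155 -0.9999  0.    ] yaw -90.89011421743844 org from hook end [0.4386 0.267  0.075 ]
scene hook end tube [0.537  0.0989 0.075 ] tail [0.5467 0.4558 0.075 ]
hook rod tip scene z=.005 [0.5374 0.0549 0.005 ] bend [0.5393 0.0517 0.065 ]
box corner [ 0.6905 -0.2684  0.3   ] [ 0.3959 -0.2964  0.3   ]
```

```bash
cat >> h.py <<'E'
def delta(pos,yaw_y=None,obs=None):
    """target TCP pos, world yaw (deg) of the tool y axis, tool straight down -> jog row"""
    from station import get_obs
    o=obs or get_obs(); q=o["orientation"]; R=Ro.from_quat([q[1],q[2],q[3],q[0]])
    if yaw_y is None: T=R
    else:
        a=np.radians(yaw_y); y=np.array([np.cos(a),np.sin(a),0]); z=np.array([0,0,-1.]); x=np.cross(y,z)
        T=Ro.from_matrix(np.c_[x,y,z])
    rv=np.degrees((R.inv()*T).as_rotvec()); s=R.inv().apply(np.array(pos)-o["position"])
    print("turn",np.round(rv,2),"shift",np.round(s,4),"rows",max(np.linalg.norm(s)/.0625,np.linalg.norm(rv)/10.7))
E
python3 -c "
from h import *
delta([.539,.262,.16],-0.95)"
```

```text
turn [-5.000e-02  5.000e-02  7.108e+01] shift [-0.4178 -0.1949  0.0349] rows 7.398006258081651
```

```bash
python3 -m jog '[0,0,71,-0.418,-0.195,0.035,0, 0,0,71,-0.418,-0.195,0.035,0, 0,0,71,-0.418,-0.195,0.035,0, 0,0,71,-0.418,-0.195,0.035,0, 0,0,71,-0.418,-0.195,0.035,0, 0,0,71,-0.418,-0.195,0.035,0, 0,0,71,-0.418,-0.195,0.035,0, 0,0,71,-0.418,-0.195,0.035,0]' 60
python3 - <<'E'
from h import *
from station import get_obs
import cv2
o=get_obs();im=imaging.capture("wrist");cv2.imwrite("pics/w1.png",im[:,:,::-1])
print(o["position"],o["orientation"],o["ft_force"],o["joint_pos"])
delta([.539,.262,.16],-0.95)
print([proj("wrist",[.539+.0167*k,.262+k,.075],o) for k in (-.17,0,.1,.2)])
E
```

```text
time_s: 1.15
position: [0.5417, 0.258, 0.1599]
orientation: [0.001, 0.715, 0.699, -0.0]
ft_force: [-0.4, 1.4, 0.4]
opening: 1.002
[0.54170645 0.25795112 0.15992758] [ 9.69872340e-04  7.14885873e-01  6.99240356e-01 -4.14325004e-04] [-0.36356303  1.36060072  0.39172318] [-0.82211753  0.43900763  0.40913293  1.70693727 -0.19530182  1.03648731
 -0.36980374]
turn [ 0.1   0.17 -0.34] shift [ 0.0058 -0.0043 -0.0002] rows 0.11538265245887654
[[np.float64(317.6973695779663), np.float64(417.53486616935004)], [np.float64(315.91627807960975), np.float64(227.00085487047795)], [np.float64(314.5493781198015), np.float64(80.7753899649156)], [np.float64(312.8347618927907), np.float64(-102.64736393175602)]]
```

View pics/w1.png

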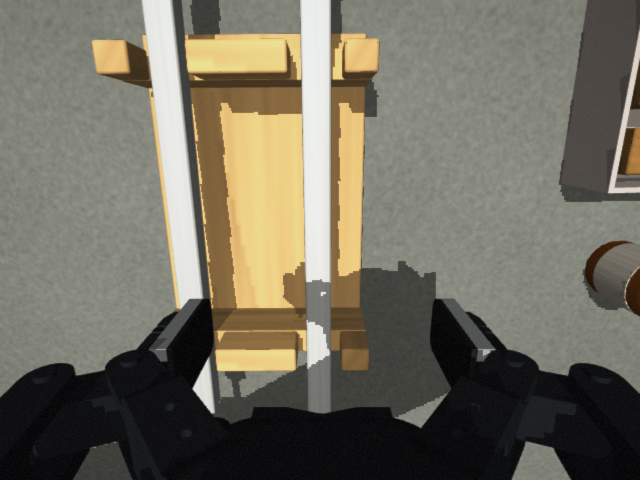

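```bash
python3 -m jog '[0,0,0,0.004,-0.002,0.05,0, 0,0,0,0.004,-0.002,0.09,0, 0,0,0,0.004,-0.002,0.114,0, 0,0,0,0.004,-0.002,0.114,0,0,0,0,0.004,-0.002,0.114,0]' 60
python3 -c "
from h import *
delta([.5385,.262,.046],-0.95)"
```

```text
time_s: 1.82
position: [0.5379, 0.2667, 0.0472]
orientation: [0.0, 0.712, 0.702, 0.001]
ft_force: [0.6, -0.2, 0.2]
opening: 1.0
turn [ 0.06 -0.04  0.08] shift [-0.0047  0.0007  0.0012] rows 0.07849299326522821
```

```bash
python3 -m jog '[0,0,0,-0.004,0,0.001,0, 0,0,0,-0.004,0,0.001,255, 0,0,0,-0.004,0,0.001,255, 0,0,0,-0.004,0,0.001,255, 0,0,0,-0.004,0,0.001,255, 0,0,0,-0.004,0,0.001,255, 0,0,0,-0.004,0,0.001,255, 0,0,0,-0.004,0,0.001,255]' 60
```

```text
time_s: 2.82
position: [0.5373, 0.2623, 0.0452]
orientation: [-0.0, 0.712, 0.702, 0.0]
ft_force: [0.1, -1.0, -0.4]
opening: -0.0
```

```bash
python3 - <<'E'
from h import *
from station import get_obs
import cv2
print(get_obs()["opening"])
im=np.hstack([imaging.capture("wrist")[:, :, ::-1][:,120:520],imaging.capture("scene")[60:540,200:600,::-1].repeat(1,0) if 0 else cv2.resize(imaging.capture("scene")[100:300,230:430,::-1],(480,480))[:,:400]])
cv2.imwrite("pics/g.png",im)
E
```

```text
-0.00014188600950635754
```

View pics/g.png

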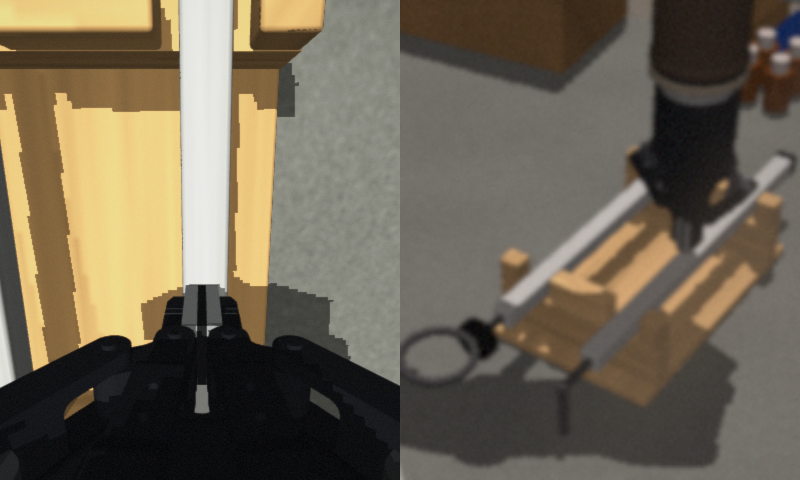

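```bash
python3 - <<'E'
from h import *
from station import get_obs
import cv2
o=get_obs();print(o)
w=imaging.capture("wrist")[:,:,::-1].copy();s=imaging.capture("scene")[:,:,::-1].copy()
for k,c in ((0,(0,0,255)),(.03,(0,255,0)),(0.055,(255,0,0))):
    X=o["position"]+[0,0,k]
    print(k,proj("wrist",X,o),proj("scene",X))
    cv2.circle(s,[int(v) for v in proj("scene",X)],1,c,-1)
    cv2.circle(w,[int(v) for v in proj("wrist",X,o)],2,c,-1)
for X in ([.5287,.262,.075],[.5487,.262,.075],[.5303,.362,.075],[.5503,.362,.075]):
    cv2.circle(w,[int(v) for v in proj("wrist",X,o)],2,(255,0,255),-1)
cv2.imwrite("pics/g2.png",np.hstack([cv2.resize(w[200:400,220:420],(400,400)),cv2.resize(s[130:270,260:400],(400,400))]))
t=imaging.capture("top")[:,:,::-1]
cv2.imwrite("pics/t2.png",t)
E
```

```text
{'time_s': 2.925, 'joint_pos': array([-0.78752252,  0.56663764,  0.3533566 ,  1.82254269, -0.26239513,
        0.79826756, -0.315797  ]), 'joint_velocities': array([ 1.05041569e-03, -2.56659408e-05,  8.90626656e-05,  1.81069120e-03,
       -2.96176780e-04, -1.21958744e-03, -4.67418435e-04]), 'joint_efforts': array([-3.76843251e-03, -6.68010020e+01,  7.07007945e+00, -2.41555095e+01,
        1.21736326e-02,  2.78253778e-03, -1.47435890e-05]), 'position': array([0.5372759 , 0.26232546, 0.04522152]), 'orientation': array([2.38182618e-06, 7.12484729e-01, 7.01687616e-01, 1.91399331e-05]), 'ft_force': array([-0.06791057, -0.157956  ,  0.58645989]), 'ft_torque': array([ 0.03362115,  0.03354418, -0.01729642]), 'opening': -0.0003533949245060129}
0 [np.float64(319.15037027244875), np.float64(274.0869426535934)] [np.float64(348.05138231339424), np.float64(214.90692150220832)]
0.03 [np.float64(318.76931483628266), np.float64(298.83124321037803)] [np.float64(348.7178464026982), np.float64(204.90914528567666)]
0.055 [np.float64(318.33019039074486), np.float64(327.34632587536396)] [np.float64(349.29392970331236), np.float64(196.26719140690736)]
```

View pics/g2.png

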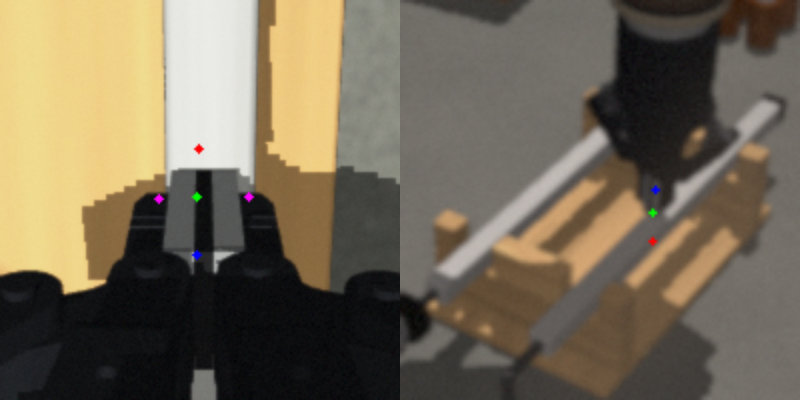

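View pics/t2.png

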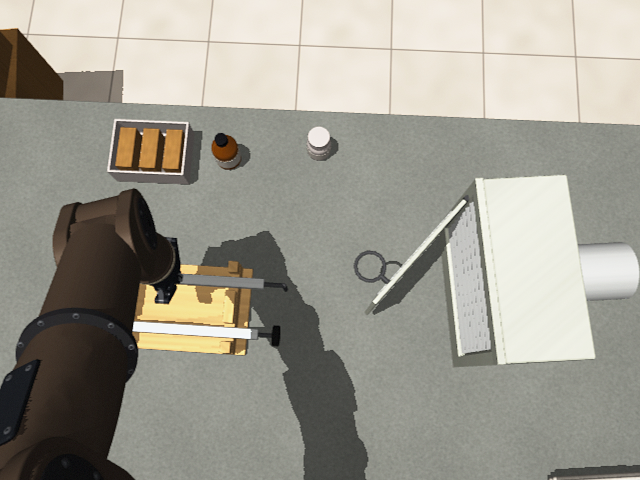

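Shut opening reads 0 and the fingertips sit above the tube. In both the scene and wrist views, the real tips lie about 36 mm behind the reported TCP. I'll reopen, check, and go down in stages.

```bash
python3 -m jog '[0,0,0,0,0,0,0,0,0,0,0,0,0,0,0,0,0,0,0,0,0,0,0,0,0,0,0,0,0,0,0,0,0,0,0,0,0,0,0,0,0,0,0,0,0,0,0.01,0,0,0,0,0,0,0.015,0]' 60
python3 - <<'E'
from h import *
from station import get_obs
import cv2
o=get_obs();print(o["position"],o["ft_force"],o["opening"])
w=imaging.capture("wrist")[:,:,::-1].copy();s=imaging.capture("scene")[:,:,::-1].copy()
for k,c in ((0,(0,0,255)),(.03,(0,255,0)),(0.05,(255,0,0))):
  for e in (-.0425,.0425):
    X=o["position"]+[e,0,k]
    cv2.circle(s,[int(v) for v in proj("scene",X)],1,c,-1)
    cv2.circle(w,[int(v) for v in proj("wrist",X,o)],3,c,-1)
cv2.imwrite("pics/g3.png",np.hstack([cv2.resize(w[200:440,160:460],(400,400)),cv2.resize(s[130:270,260:400],(400,400))]))
E
```

```text
[0.53726762 0.26231154 0.04520967] [ 0.05391515 -0.38987092  0.36583245] -0.0006744863573701235$: bad value
```

View pics/g3.png

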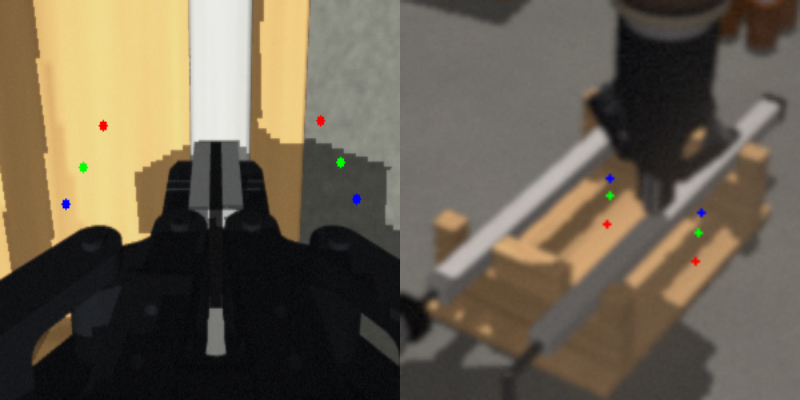

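```bash
python3 -m jog '[0,0,0,0,0,0,0, 0,0,0,0,0,0,0, 0,0,0,0,0,0,0, 0,0,0,0,0,0,0, 0,0,0,0,0,0,0, 0,0,0,0,0,0,0, 0,0,0,0,0,0,0]' 60
cat > look.py <<'E'
from h import *
from station import get_obs
import cv2,sys
o=get_obs();print(o["position"],o["ft_force"],o["opening"])
w=imaging.capture("wrist")[:,:,::-1].copy();s=imaging.capture("scene")[:,:,::-1].copy()
for k,c in ((0,(0,0,255)),(.03,(0,255,0)),(0.05,(255,0,0))):
  for e in (-.0425,.0425):
    X=o["position"]+[e,0,k]
    cv2.circle(s,[int(v) for v in proj("scene",X)],1,c,-1)
    cv2.circle(w,[int(v) for v in proj("wrist",X,o)],3,c,-1)
cv2.imwrite(sys.argv[1],np.hstack([cv2.resize(w[200:440,160:460],(400,400)),cv2.resize(s[130:270,260:400],(400,400))]))
E
python3 look.py pics/g4.png
```

```text
time_s: 4.05
position: [0.5373, 0.2624, 0.0452]
orientation: [-0.0, 0.712, 0.702, 0.0]
ft_force: [-0.5, -0.0, 0.2]
opening: 0.999
[0.53725302 0.26235107 0.04520458] [-0.47802006 -0.03776268  0.16388221] 0.9989651540129467
```

View pics/g4.png

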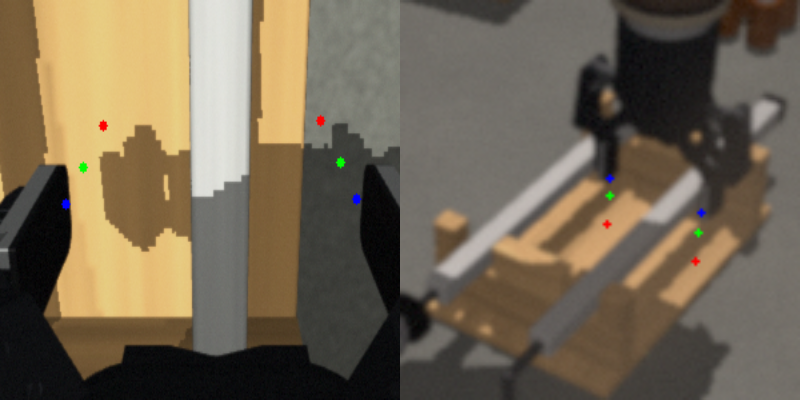

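```bash
python3 -m jog '[0,0,0,0,0.001,0.012,0, 0,0,0,0,0.001,0.024,0, 0,0,0,0,0.001,0.036,0, 0,0,0,0,0.001,0.036,0]' 60
python3 look.py pics/g5.png
```

```text
time_s: 4.65
position: [0.5373, 0.2618, 0.0077]
orientation: [-0.0, 0.712, 0.702, -0.001]
ft_force: [-0.0, 0.4, 0.7]
opening: 0.999
[0.53728153 0.26180163 0.0077142 ] [-0.02763295  0.37512083  0.70133144] 0.9988030964194412
```

View pics/g5.png

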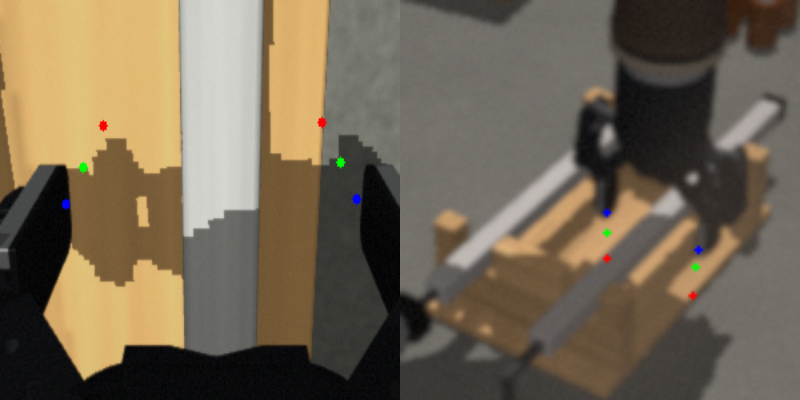

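Tips now straddle the tube. Closing.

```bash
python3 -m jog '[0,0,0,0,0,0,255, 0,0,0,0,0,0,255, 0,0,0,0,0,0,255, 0,0,0,0,0,0,255, 0,0,0,0,0,0,255, 0,0,0,0,0,0,255]' 60
python3 look.py pics/g6.png
```

```text
time_s: 5.5
position: [0.5385, 0.2624, 0.0096]
orientation: [0.0, 0.712, 0.702, 0.0]
ft_force: [-1.2, -0.3, 5.4]
opening: 0.226
[0.53846537 0.26243473 0.00956623] [-1.22096145 -0.29584592  5.36346344] 0.2260230480613759
```

View pics/g6.png

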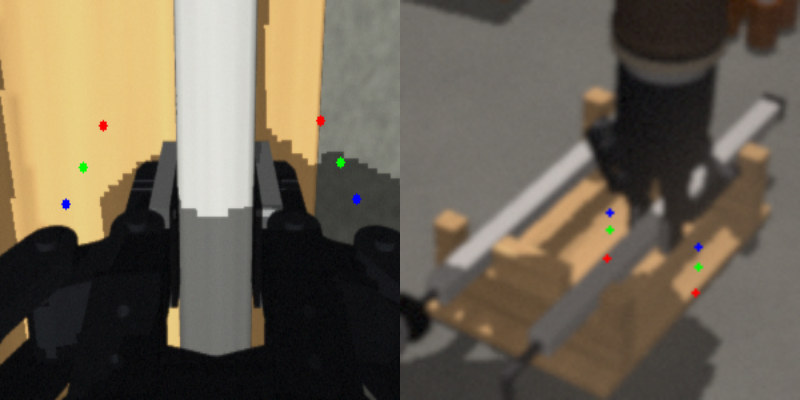

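```bash
python3 -m jog '[0,0,0,0,0,-0.03,255, 0,0,0,0,0,-0.08,255, 0,0,0,0,0,-0.13,255, 0,0,0,0,0,-0.18,255, 0,0,0,0,0,-0.23,255, 0,0,0,0,0,-0.265,255, 0,0,0,0,0,-0.265,255]' 60
python3 - <<'E'
from h import *
from station import get_obs
import cv2
o=get_obs();print(o["position"],o["orientation"],o["opening"])
delta([.5535,.1055,.2745],-0.9)
cv2.imwrite("pics/s7.png",imaging.capture("scene")[:,:,::-1])
cv2.imwrite("pics/t7.png",imaging.capture("top")[:,:,::-1])
E
```

```text
time_s: 6.48
position: [0.5395, 0.2627, 0.2766]
orientation: [0.0, 0.713, 0.702, 0.002]
ft_force: [-0.3, 0.4, -3.4]
opening: 0.231
[0.53951116 0.26271919 0.27663165] [4.69792156e-04 7.12510113e-01 7.01658171e-01 2.22035405e-03] 0.23091052462367542
turn [ 0.22 -0.14  0.02] shift [-0.157   0.0164  0.0018] rows 2.5256751786378473
```

View pics/s7.png

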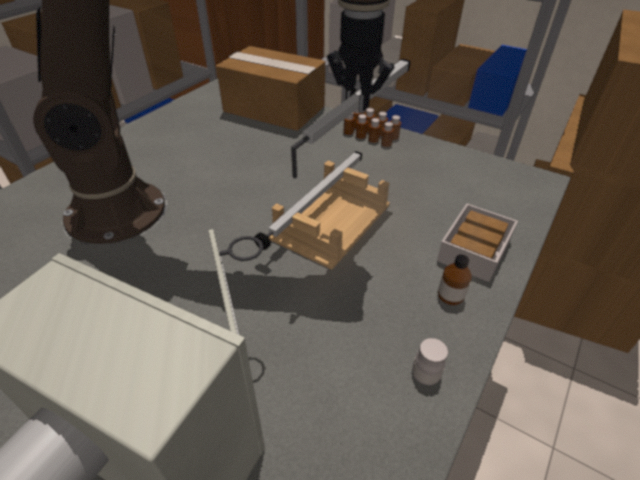

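View pics/t7.png

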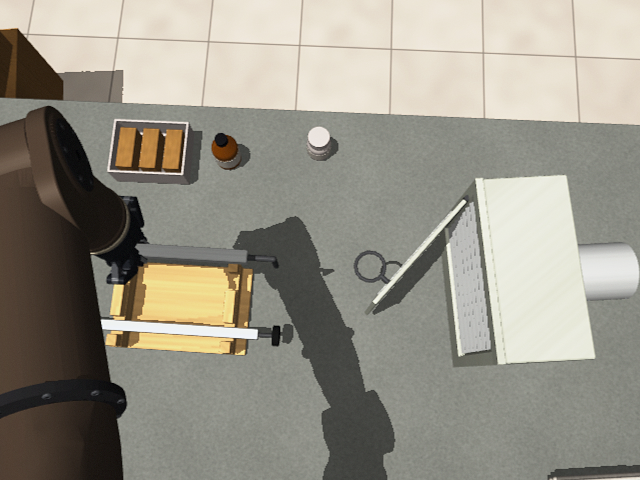

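```bash
python3 - <<'E'
from h import *
np.set_printoptions(precision=4,suppress=True)
print("pred bend",proj("scene",[.536,.0527,.332]),proj("top",[.536,.0527,.332]),"tip",proj("scene",[.536,.0527,.272]),proj("top",[.536,.0527,.272]))
import cv2
s=cv2.imread("pics/s7.png");t=cv2.imread("pics/t7.png")
cv2.imwrite("pics/c7.png",np.hstack([cv2.resize(s[120:190,270:340],(400,400)),cv2.resize(t[230:300,240:310],(400,400))]))
E
```

```text
pred bend [np.float64(292.9157777813896), np.float64(147.00733394740678)] [np.float64(272.857320786167), np.float64(258.04033800609267)] tip [np.float64(294.08150495970983), np.float64(177.39623340830218)] [np.float64(275.8127945763939), np.float64(265.46647392336536)]
```

View pics/c7.png

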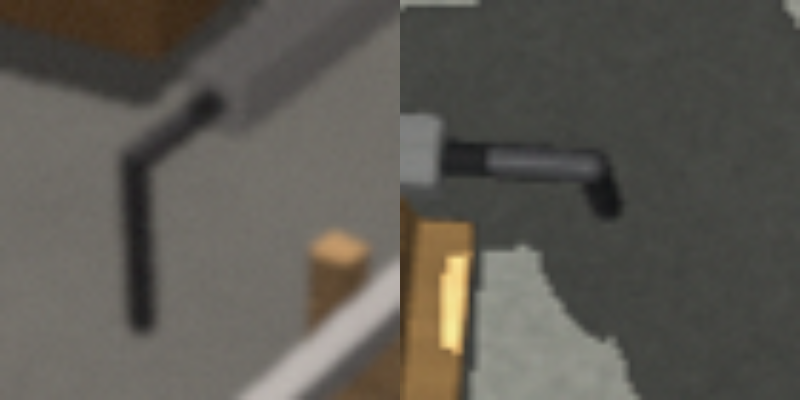

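```bash
python3 -m jog '[0,0,0,-0.05,0.005,0,255, 0,0,0,-0.1,0.01,0,255, 0,0,0,-0.14,0.015,0,255, 0,0,0,-0.155,0.016,0,255, 0,0,0,-0.155,0.016,0,255,0,0,0,-0.155,0.016,0,255]' 60
python3 - <<'E'
from h import *
from station import get_obs
import cv2
o=get_obs();print(o["position"],o["orientation"],o["opening"])
p=o["position"]+[-.0035,-.212,.0555]
s=imaging.capture("scene")[:,:,::-1].copy();t=imaging.capture("top")[:,:,::-1].copy()
for z in (.06,0): print(proj("scene",p-[0,0,z]),proj("top",p-[0,0,z]))
cv2.imwrite("pics/c8.png",np.hstack([cv2.resize(s[180:280,200:300],(400,400),interpolation=cv2.INTER_CUBIC),cv2.resize(t[220:320,330:430],(400,400),interpolation=cv2.INTER_CUBIC)]))
E
```

```text
time_s: 7.32
position: [0.5514, 0.109, 0.2734]
orientation: [-0.001, 0.712, 0.702, -0.0]
ft_force: [-1.3, -0.2, -1.7]
opening: 0.226
[0.55141303 0.10901409 0.27340972] [-5.94392834e-04  7.11699483e-01  7.02483713e-01 -3.54551903e-04] 0.22567211662670209
[np.float64(242.08614845074806), np.float64(230.5134655491228)] [np.float64(371.01439407010366), np.float64(263.17489558032446)]
[np.float64(237.35876634850143), np.float64(198.96891792942543)] [np.float64(374.4744114372634), np.float64(255.62259668568302)]
```

View pics/c8.png

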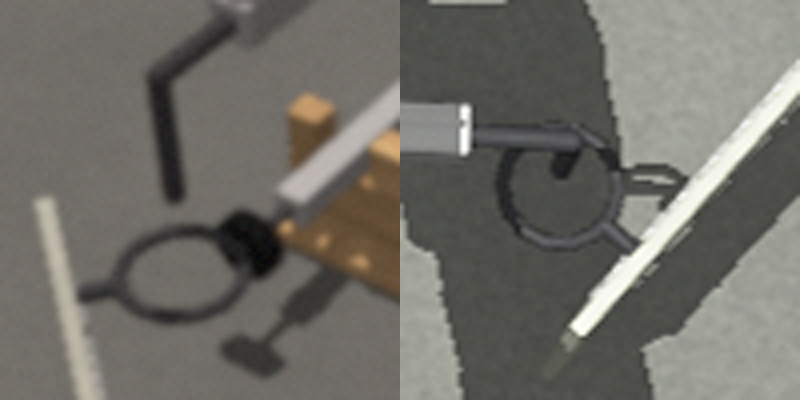

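```bash
python3 -m jog '[0,0,0,0.001,0.001,0.02,255, 0,0,0,0.001,0.001,0.045,255, 0,0,0,0.001,0.001,0.065,255, 0,0,0,0.001,0.001,0.065,255,0,0,0,0.001,0.001,0.065,255,0,0,0,0.001,0.001,0.065,255]' 60
python3 - <<'E'
from h import *
from station import get_obs
import cv2
o=get_obs();print(o["position"],o["orientation"],o["opening"])
p=o["position"]+[-.0035,-.212,.0555]; print(p)
s=imaging.capture("scene")[:,:,::-1].copy();t=imaging.capture("top")[:,:,::-1].copy()
cv2.imwrite("pics/c9.png",np.hstack([cv2.resize(s[180:280,200:300],(400,400),interpolation=cv2.INTER_CUBIC),cv2.resize(t[220:320,330:430],(400,400),interpolation=cv2.INTER_CUBIC)]))
E
```

```text
time_s: 8.18
position: [0.5536, 0.1084, 0.2102]
orientation: [0.0, 0.712, 0.702, 0.001]
ft_force: [-0.1, -0.9, -1.9]
opening: 0.221
[0.55356717 0.1084187  0.21018748] [3.65884009e-04 7.12365927e-01 7.01807698e-01 7.79943639e-04] 0.22118839762502376
[ 0.55006717 -0.1035813   0.26568748]
```

View pics/c9.png

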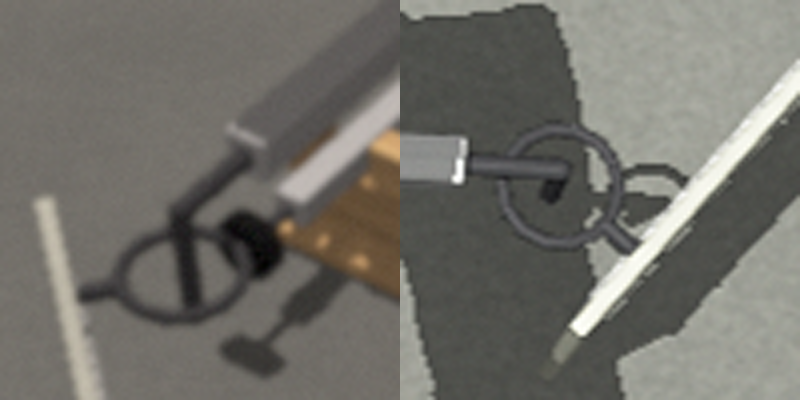

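```bash
python3 - <<'E'
from h import *
E=np.array([.550,-.104]); f=np.array([.4870,-.112]); h=np.array([.6683,-.264])
ph=np.arctan2(*(h-f)[::-1]); box=np.arctan2(.4684-.440,.2946*1.0) if 0 else np.arctan2(-.2684+.2964,.6905-.3959)
u=np.array([np.cos(ph),np.sin(ph)]);n=np.array([-u[1],u[0]]);H=E+.2*u-.05*n
print(np.degrees(ph),np.degrees(box),box-ph,H)
yaw=np.radians(-.9); ty=np.array([np.cos(yaw),np.sin(yaw)]); tx=np.array([-ty[1],ty[0]])
for th in np.linspace(box-ph,0,9):
    p=box-th;u=np.array([np.cos(p),np.sin(p)]);n=np.array([-u[1],u[0]]);e=H-.2*u+.05*n
    r=e-H; t=np.array([-r[1],r[0]])/np.hypot(*r)
    for L in (0,.0175):
        d=e+L*t-E; print(round(th,3),e.round(4),"lead",L,"tool dx,dy",round(d@tx,4),round(d@ty,4))
E
```

```text
-39.9761121988198 5.429318201099878 0.792474258763724 [ 0.67113906 -0.27080925]
0.792 [ 0.55  -0.104] lead 0 tool dx,dy 0.0 -0.0
0.792 [ 0.55  -0.104] lead 0.0175 tool dx,dy -0.0105 -0.014
0.693 [ 0.5341 -0.1168] lead 0 tool dx,dy -0.013 -0.0157
0.693 [ 0.5341 -0.1168] lead 0.0175 tool dx,dy -0.0249 -0.0286
0.594 [ 0.5195 -0.1311] lead 0 tool dx,dy -0.0276 -0.03
0.594 [ 0.5195 -0.1311] lead 0.0175 tool dx,dy -0.0406 -0.0417
0.495 [ 0.5065 -0.1468] lead 0 tool dx,dy -0.0435 -0.0429
0.495 [ 0.5065 -0.1468] lead 0.0175 tool dx,dy -0.0576 -0.0532
0.396 [ 0.495  -0.1637] lead 0 tool dx,dy -0.0605 -0.054
0.396 [ 0.495  -0.1637] lead 0.0175 tool dx,dy -0.0756 -0.0629
0.297 [ 0.4853 -0.1816] lead 0 tool dx,dy -0.0786 -0.0635
0.297 [ 0.4853 -0.1816] lead 0.0175 tool dx,dy -0.0945 -0.0708
0.198 [ 0.4774 -0.2004] lead 0 tool dx,dy -0.0976 -0.0711
0.198 [ 0.4774 -0.2004] lead 0.0175 tool dx,dy -0.1141 -0.0768
0.099 [ 0.4714 -0.2199] lead 0 tool dx,dy -0.1172 -0.0768
0.099 [ 0.4714 -0.2199] lead 0.0175 tool dx,dy -0.1342 -0.0809
0.0 [ 0.4673 -0.24  ] lead 0 tool dx,dy -0.1372 -0.0805
0.0 [ 0.4673 -0.24  ] lead 0.0175 tool dx,dy -0.1546 -0.0829
```

```bash
python3 -m jog '[0,0,0,-0.01,-0.014,0,255, 0,0,0,-0.017,-0.021,0,255, 0,0,0,-0.025,-0.0285,0,255, 0,0,0,-0.033,-0.035,0,255, 0,0,0,-0.041,-0.042,0,255, 0,0,0,-0.057,-0.053,0,255, 0,0,0,-0.075,-0.063,0,255, 0,0,0,-0.075,-0.063,0,255]' 60
cat > look2.py <<'E'
from h import *
from station import get_obs
import cv2,sys
o=get_obs();print(o["position"],o["orientation"],o["ft_force"],o["opening"])
p=o["position"]+[-.0035,-.212,.0555]; print("hook",p)
s=imaging.capture("scene")[:,:,::-1].copy();t=imaging.capture("top")[:,:,::-1].copy()
cv2.imwrite(sys.argv[1],np.hstack([cv2.resize(s[200:360,180:340],(400,400),interpolation=cv2.INTER_CUBIC),cv2.resize(t[200:360,340:500],(400,400),interpolation=cv2.INTER_CUBIC)]))
E
python3 look2.py pics/c10.png
```

```text
time_s: 9.28
position: [0.4876, 0.0317, 0.2093]
orientation: [-0.0, 0.714, 0.7, -0.0]
ft_force: [0.2, 0.4, -2.8]
opening: 0.227
[0.48759199 0.03167212 0.20932897] [-1.84953812e-04  7.13676103e-01  7.00475803e-01 -1.87223778e-04] [ 0.19782053  0.36398961 -2.76721441] 0.2269302812889035
hook [ 0.48409199 -0.18032788  0.26482897]
```

View pics/c10.png

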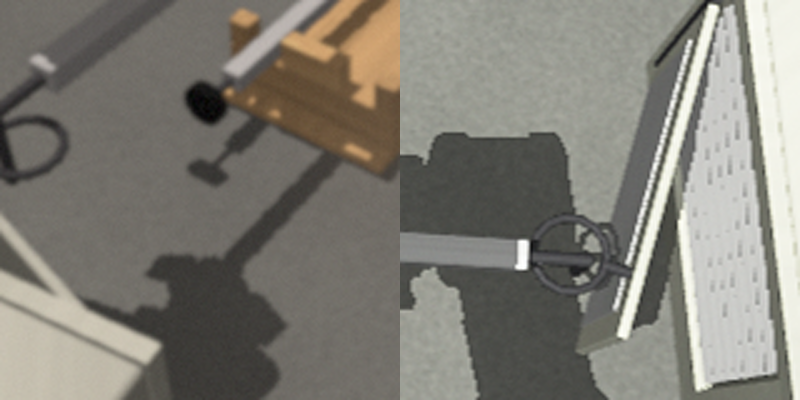

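```bash
python3 -m jog '[0,0,0,-0.015,-0.006,0,255, 0,0,0,-0.03,-0.011,0,255, 0,0,0,-0.045,-0.0145,0,255, 0,0,0,-0.06,-0.018,0,255, 0,0,0,-0.07,-0.019,0,255, 0,0,0,-0.077,-0.0195,0,255, 0,0,0,-0.077,-0.0195,0,255]' 60
python3 look2.py pics/c11.png
```

```text
time_s: 10.25
position: [0.4681, -0.0432, 0.2092]
orientation: [0.0, 0.713, 0.701, -0.0]
ft_force: [-1.0, 0.4, -2.5]
opening: 0.224
[ 0.4680602  -0.0431906   0.20917851] [ 8.60288598e-06  7.12803682e-01  7.01363602e-01 -9.23559360e-05] [-1.03261831  0.43566692 -2.47076585] 0.22400927094622947
hook [ 0.4645602  -0.2551906   0.26467851]
```

View pics/c11.png

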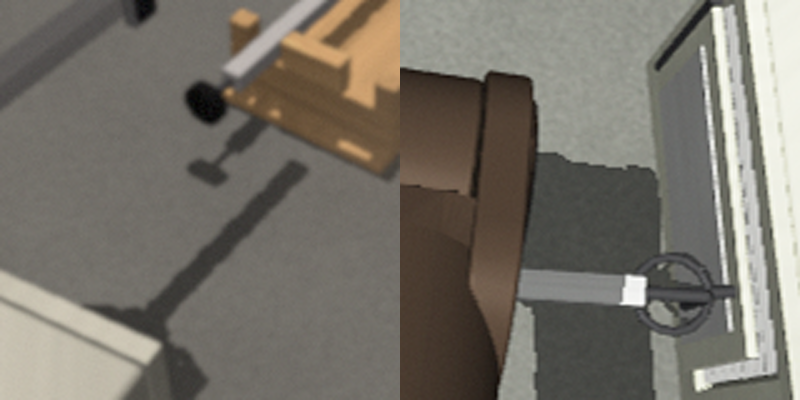

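```bash
python3 - <<'E'
from h import *
C=lambda x,y:(340+(x-400)/2.5,200+y/2.5)
a=atz("top",C(718,8),.25);b=atz("top",C(755,355),.25);d=a-b
print(a,b,np.degrees(np.arctan2(d[1],d[0])))
r=atz("top",C(674,293),.235);print("ring",r)
d=a-atz("top",(373.8,303.5),.25)
print(np.degrees(np.arctan2(d[1],d[0])))
E
```

```text
[ 0.66446932 -0.26642386  0.25      ] [ 0.42997886 -0.28810991  0.25      ] 5.283775991653476
ring [ 0.46932087 -0.23909265  0.235     ]
-40.7585680511312
```

```bash
python3 -m jog '[0,0,0,-0.002,0,0,255, 0,0,0,-0.004,0,0,255, 0,0,0,-0.004,0,0,255]' 60
python3 look2.py pics/c12.png
```

```text
time_s: 10.72
position: [0.4681, -0.0467, 0.2092]
orientation: [0.0, 0.712, 0.702, 0.0]
ft_force: [0.4, 0.4, -2.0]
opening: 0.221
[ 0.46809233 -0.04670295  0.20920799] [3.91313702e-05 7.12479612e-01 7.01692810e-01 2.40266585e-05] [ 0.40611511  0.37631709 -2.03896672] 0.22118926545294554
hook [ 0.46459233 -0.25870295  0.26470799]
```

View pics/c12.png

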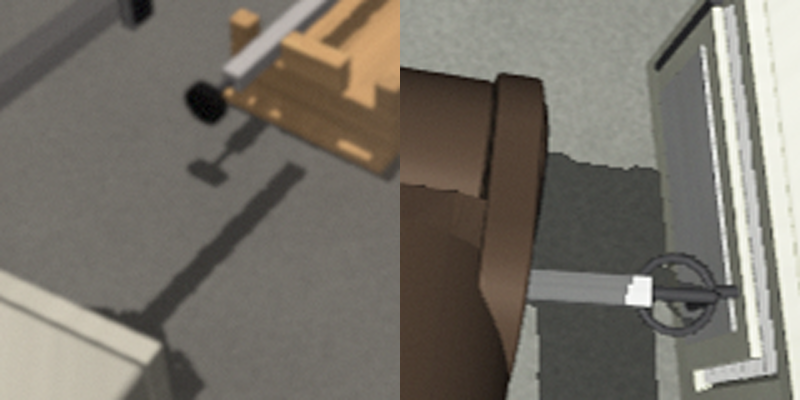

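```bash
python3 -m jog '[0,0,0,-0.002,0,0,255, 0,0,0,-0.004,0,0,255, 0,0,0,-0.005,0,0,255, 0,0,0,-0.005,0,0,255]' 60
python3 look2.py pics/c13.png
```

```text
time_s: 11.32
position: [0.468, -0.048, 0.2093]
orientation: [-0.002, 0.712, 0.703, 0.001]
ft_force: [-1.2, 14.2, 0.4]
opening: 0.227
[ 0.46804968 -0.0479864   0.20927786] [-0.00162126  0.71152095  0.70266161  0.00140556] [-1.19868046 14.18092494  0.42670986] 0.2272262166288668
hook [ 0.46454968 -0.2599864   0.26477786]
```

View pics/c13.png

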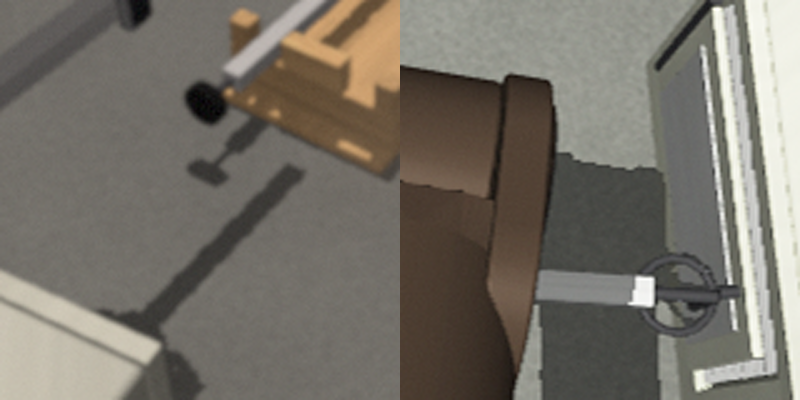

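```bash
python3 -m jog '[0,0,0,0.01,0,0,255, 0,0,0,0.02,0,0,255, 0,0,0,0.02,0,0,255, 0,0,0,0.02,0,-0.01,255, 0,0,0,0.02,0,-0.03,255, 0,0,0,0.02,0,-0.06,255, 0,0,0,0.02,0,-0.08,255, 0,0,0,0.02,0,-0.08,255]' 60
python3 look2.py pics/c14.png
```

```text
time_s: 12.42
position: [0.4693, -0.0322, 0.2909]
orientation: [0.001, 0.713, 0.701, 0.001]
ft_force: [-0.6, -0.2, -3.6]
opening: 0.223
[ 0.46930354 -0.03224358  0.2908828 ] [0.00103742 0.71274272 0.70142338 0.00140776] [-0.64400108 -0.16199575 -3.61845735] 0.22317697608045936
hook [ 0.46580354 -0.24424358  0.3463828 ]
```

View pics/c14.png

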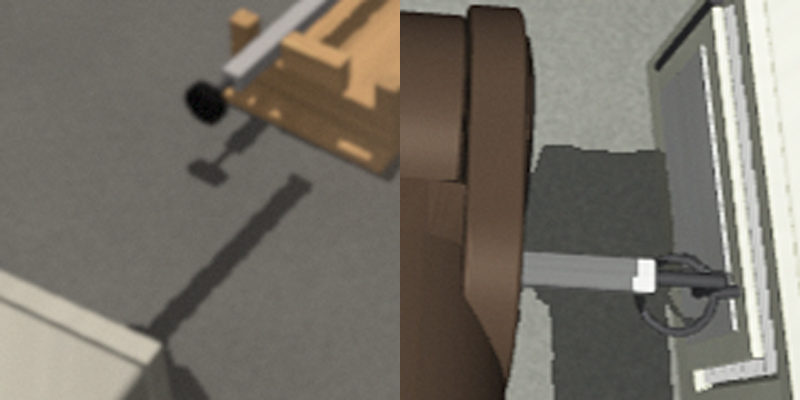

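```bash
python3 -c "
from h import *
delta([.5392,.2625,.27],-0.9)"
python3 -m jog '[0,0,0,0.05,0.012,0,255, 0,0,0,0.1,0.025,0,255, 0,0,0,0.15,0.035,0,255, 0,0,0,0.2,0.046,0.005,255, 0,0,0,0.25,0.057,0.01,255, 0,0,0,0.293,0.0685,0.015,255, 0,0,0,0.293,0.0685,0.015,255, 0,0,0,0.293,0.0685,0.015,255]' 60
python3 - <<'E'
from h import *
from station import get_obs
import cv2
delta([.5388,.2625,.0096],-0.9)
o=get_obs();print(o["position"])
p=o["position"]+[-.0035,-.212,.0555]
for z in (.06,0): print(proj("scene",p-[0,0,z]),proj("top",p-[0,0,z]))
s=imaging.capture("scene")[:,:,::-1];t=imaging.capture("top")[:,:,::-1]
cv2.imwrite("pics/s15.png",s);cv2.imwrite("pics/t15.png",t)
cv2.imwrite("pics/c15.png",np.hstack([cv2.resize(s[120:190,270:340],(400,400)),cv2.resize(t[230:300,240:310],(400,400))]))
E
```

```text
turn [-0.01 -0.    0.  ] shift [0.2955 0.0666 0.0189] rows 4.855655130073299
time_s: 13.52
position: [0.5409, 0.2592, 0.273]
orientation: [0.0, 0.713, 0.702, -0.001]
ft_force: [0.5, -0.6, -2.3]
opening: 0.222
turn [-0.09  0.11 -0.  ] shift [ 0.0038 -0.0017  0.2634] rows 4.214567257406767
[0.54090386 0.25923214 0.27298178]
[np.float64(293.00711536478804), np.float64(180.84562570217236)] [np.float64(279.3506686494043), np.float64(265.1911738647608)]
[np.float64(291.77826225266136), np.float64(150.59244973121054)] [np.float64(276.64551203457654), np.float64(257.77774067173425)]
```

View pics/c15.png

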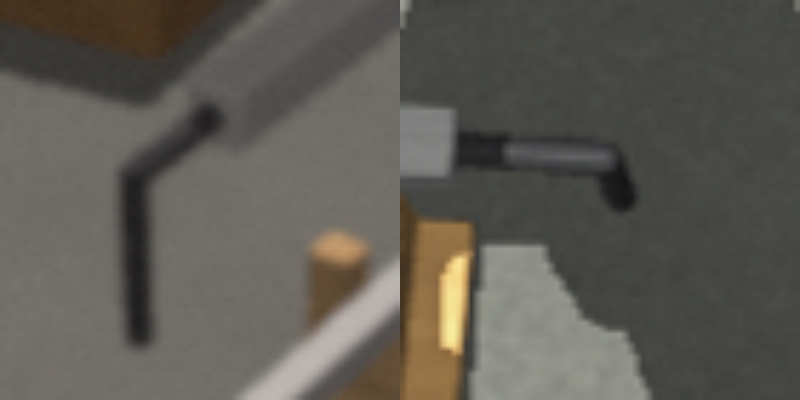

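View pics/t15.png

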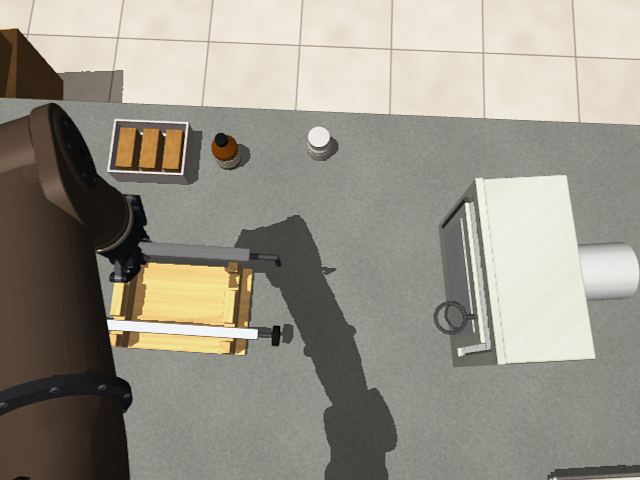

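```bash
python3 -m jog '[0,0,0,0.003,-0.0015,0.05,255, 0,0,0,0.003,-0.0015,0.1,255, 0,0,0,0.003,-0.0015,0.15,255, 0,0,0,0.003,-0.0015,0.19,255, 0,0,0,0.003,-0.0015,0.205,255, 0,0,0,0.003,-0.0015,0.205,255, 0,0,0,0.003,-0.0015,0.205,255]' 60
python3 - <<'E'
from h import *
from station import get_obs
import cv2
delta([.5388,.2625,.0096],-0.9)
o=get_obs();print(o["position"])
s=imaging.capture("scene")[:,:,::-1];t=imaging.capture("top")[:,:,::-1]
cv2.imwrite("pics/c16.png",np.hstack([cv2.resize(s[130:290,250:410],(400,400)),cv2.resize(t[220:380,150:310],(400,400))]))
E
```

```text
time_s: 14.5
position: [0.5411, 0.2636, 0.0711]
orientation: [0.0, 0.713, 0.702, 0.001]
ft_force: [-0.1, 0.1, -2.4]
opening: 0.224
turn [ 0.14 -0.09  0.  ] shift [-0.0013 -0.0025  0.0615] rows 0.9844124305960719
[0.54111644 0.2636265  0.07107183]
```

View pics/c16.png

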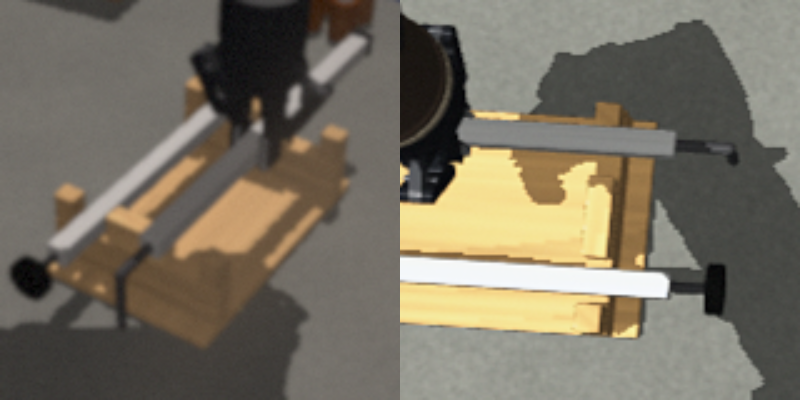

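```bash
python3 -m jog '[0,0,0,-0.001,-0.0025,0.015,255, 0,0,0,-0.001,-0.0025,0.03,255, 0,0,0,-0.001,-0.0025,0.04,255, 0,0,0,-0.001,-0.0025,0.05,255, 0,0,0,-0.001,-0.0025,0.058,255, 0,0,0,-0.001,-0.0025,0.061,255, 0,0,0,-0.001,-0.0025,0.061,255]' 60
python3 - <<'E'
from h import *
from station import get_obs
import cv2
o=get_obs();print(o["position"])
s=imaging.capture("scene")[:,:,::-1];t=imaging.capture("top")[:,:,::-1]
cv2.imwrite("pics/c17.png",np.hstack([cv2.resize(s[130:290,250:410],(400,400)),cv2.resize(t[220:380,150:310],(400,400))]))
E
```

```text
time_s: 15.48
position: [0.5372, 0.2623, 0.0095]
orientation: [-0.0, 0.713, 0.702, 0.0]
ft_force: [-6.1, -2.9, 16.8]
opening: 0.224
[0.53716585 0.26225257 0.00950658]
```

View pics/c17.png

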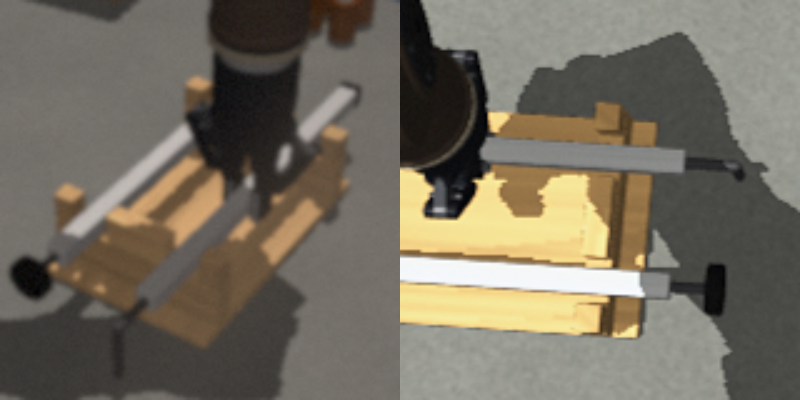

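```bash
python3 -m jog '[0,0,0,0,0,-0.0015,255, 0,0,0,0,0,-0.0015,0, 0,0,0,0,0,-0.0015,0, 0,0,0,0,0,-0.0015,0, 0,0,0,0,0,-0.0015,0, 0,0,0,0,0,-0.0015,0, 0,0,0,0,0,-0.0015,0, 0,0,0,0,0,-0.0015,0]' 60
python3 -m jog '[0,0,0,0,0,-0.02,0, 0,0,0,0,0,-0.05,0, 0,0,0,0,0,-0.1,0, 0,0,0,0,0,-0.16,0, 0,0,0,0.06,0,-0.21,0, 0,0,0,0.1,0,-0.25,0, 0,0,0,0.1,0,-0.25,0, 0,0,0,0.1,0,-0.25,0]'
python3 - <<'E'
from station import imaging
import cv2
for n in("scene","top"): cv2.imwrite(f"pics/{n}18.png",imaging.capture(n)[:,:,::-1])
E
```

```text
time_s: 16.58
position: [0.5373, 0.2623, 0.0097]
orientation: [-0.0, 0.712, 0.702, 0.0]
ft_force: [-0.2, 0.0, 0.2]
opening: 1.002
time_s: 17.58
position: [0.5387, 0.3623, 0.2594]
orientation: [0.0, 0.712, 0.702, -0.0]
ft_force: [0.6, -0.8, 0.6]
opening: 1.003
```

View pics/scene18.png

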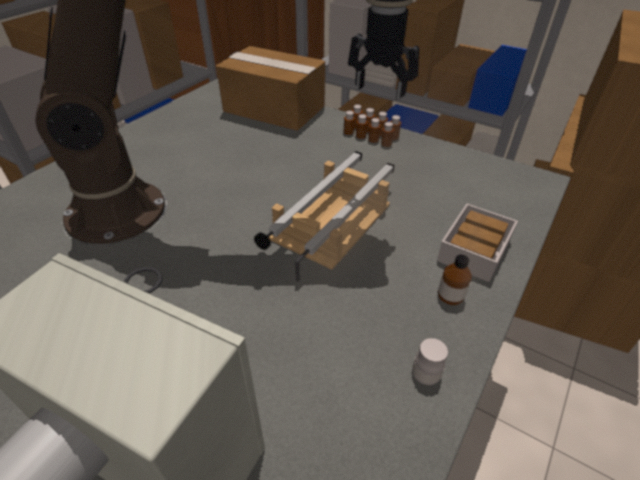

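View pics/top18.png

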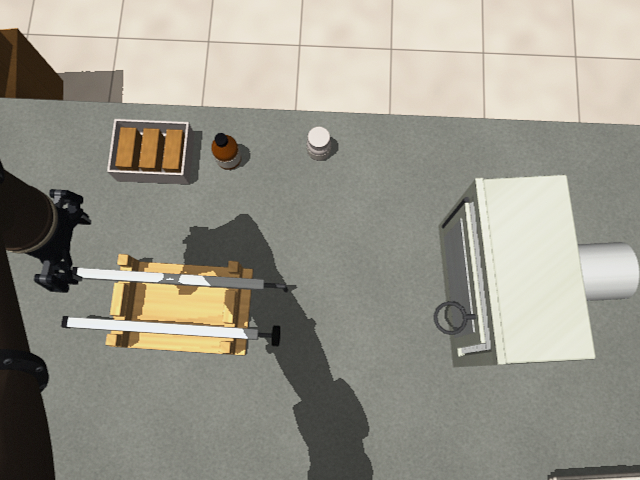

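The pole's ends are at (76,271) and (263,284) in the top view, the same pixels as at the start. The stick is unchanged, the flap is shut, and the gripper is clear. Handing in.

```bash
python3 -c "
from station import robot
print(robot.hand_in())"
```

```text
the job is handed in; nothing more can be done
None
```

I shut the flap with the hook pole, then unhooked it, laid the pole back in its lane and handed the job in at about 17.7 s. `hand_in` reports no verdict, so the result rests on my own checks.

- **Flap:** the hook went into the ring with the flap about 0.79 rad open. I pushed it until the force rose to 14 N against the stop. The hook was still in the ring at that point, and the flap stayed shut after I lifted the hook out.
- **Pole:** it is back in both slots, hook down and towards the vent. In the last top picture its ends are within about 1 px (2–3 mm) of where they started. I judged height and tilt by eye only.
- **Stick and gripper:** the stick's pixels did not change. The gripper is open, about 0.2 m clear of the pole, and the force reading is near zero.
- **First grip missed:** the jaws shut on nothing, above the tube. The real fingertips sit about 36 mm short of the reported TCP, which disagrees with the tool description. I reopened, went 37 mm lower and gripped properly on the second try.

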